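# Shut and bolt the jeweller's stock chest

### The job

Lock up the stock chest on the bench: swing its lid fully shut, slide the barrel bolt across through the keeper on the lid, and turn its handle all the way down into the notch of the lip beside it so that it cannot slide back. Feel for the notch, never force the handle or the bolt, and leave the tools and small things around it where they are.

Things in the scene. Friction and masses are not known exactly. Their poses are not given: they have to be found in the camera images.
- chest: dark wooden stock chest fixed to the bench, 220 (x) by 360 (y), top 110 above the bench. Origin on the bench under the seam between the fixed half of its top (y -170 to -2) and the hinged lid (y +2 to +190), on the bolt's line x = 0. Axes: x away from the robot at yaw 0, y along the bolt towards the lid, z up. Lengths here in mm
- seam (a point): point on the chest's top at chest x = 0, y = 0. On the fixed half lies the bolt's back plate, 46 wide: two collars 24 wide, 27 tall guide the rod, and along its -x edge (x -25 to -22) stands a lip 30 tall with one notch in it. Plate at chest y -135 to -16, but set up to 9 either way along y from chest to chest (long screw holes; the shift is not measured)
- lid (a joint): opening angle of the lid, rad: 0 shut and flush, 0.5 to 1.0 at the start. Hinge along x at chest y = +190, at top height; the free edge is at the seam. The hinge is stiff (0.5 N m): the lid stays at any angle and is pushed shut from above with a few N near its free edge. Lid 14 thick
- lid_edge (a point): point on the lid's upper face at its free edge, 60 to the -x side of the bolt's line (188 from the hinge line); the lid is bare here and may be pressed
- keeper (a point): centre of the eye of the keeper, a steel staple fixed on the lid: 25 wide, 28 tall over the lid, on a foot plate 40 wide, at chest x = 0, y = +5 to +31 when shut. The eye is 17 by 17.5; with the lid fully down the rod enters it with 2.5 play
- bolt: steel barrel bolt: rod 12 thick with a handle, a flat stem 9 wide (along y) and 7 thick ending in a ball. Origin on the rod's axis under the stem, 15 above the chest's top. y along the rod to its round nose, 85 ahead; z along the stem, up at the start. Turned down, the stem points to the chest's -x side
- bolt_ball (a point): centre of the handle's ball, 18 across, 56 from the rod's axis: 71 above the chest's top while the handle is upright, 23 above it and 55 out to the chest's -x side when fully down
- bolt_slide (a joint): travel of the bolt towards the lid, m: 0 to 0.012 (drawn back) at the start. The stem stands in the middle of the lip's notch at some travel from 0.051 to 0.069: it goes with the plate's shift, so it must be seen or felt for. 10 mm past that the stem meets the front collar. The slide drags with about 5 N
- bolt_turn (a joint): turn of the handle about the rod, rad: 0 upright, grows as the ball goes down to the chest's -x side, 1.42 fully down. It goes fully down only in the notch (12 wide for the 9 wide stem); elsewhere the stem lands on the lip at about 0.9, and the lip feels 1.6 times the push on the ball. Drag 0.035 N m: it stays where it is left
- ring_cone: tapered wooden ring stand, 68 tall, 42 across its foot, on the back corner of the chest's fixed half; origin under its foot; leave alone
- solder_tin: small round brass tin, 47 across, 22 tall, on the back of the chest's fixed half; origin under it; leave alone
- bench_cone: dark tapered ring stand, 68 tall, on the bench beyond the chest; leave alone
- hammer: hammer with wooden handle, 240 long, lying on the bench to the right of the chest; leave alone
- mandrel: tapered steel ring mandrel with wooden handle, 300 long, lying on the bench to the left of the chest; leave alone
- dropper: small blue bottle, 36 across, 100 tall, standing on the bench to the left; leave alone
- ring_clamp: wooden ring clamp with a brass collar, 140 long, lying on the bench to the near left of the chest; leave alone
- pliers: pliers with black grips, 140 long, lying on the bench to the right; leave alone

How it is judged:
By the outcome, as a careful person would: the job done as asked, in the order asked, and still so for the second after the job is handed in, with the robot touching nothing.
It also fails if it takes over 69 s, if anything falls off the work surface, if the arm or the gripper's body presses on something with over 40 N, if the wrist force passes 120 N, or if a joint passes its speed limit or range.

### The arm

A 6-joint arm with a two-finger parallel gripper is mounted at the origin on the work surface. World frame = base frame: x ahead of the robot, y to its left, z up, the work surface at z = 0. Lengths are in m, angles in rad, forces in N, time in s.
With the tool pointing down it reaches from about 0.3 to 0.775 m from the base axis. Payload 14.6 kg.
Tool frame: the origin (TCP) lies between the finger pads; the fingertips stand 22 mm ahead of it and the grasp point (between the pads) lies 3 mm ahead of it; z points along the fingers, y is the line along which they close (so a half turn about z gives the same grasp; the last joint's range is limited). The gripper opens to 85 mm and grips with 20 to 120 N. Pads are 22 mm wide; open, the fingers measure 114 mm over their backs; the gripper's body (76 mm by 85 mm) begins 54 mm behind the grasp point. The pads swing forward as they close: fully open they stand 13 mm farther back than shut.
Start: joints at [-1.391, 0.3, 1.521, -0, 1.321, -0.067], TCP at [0.134, -0.533, 0.253] pointing down, gripper open.
Joint ranges: [-3.03, 3.03], [-0.79, 2.21], [0.23, 2.52], [-1.04, 4.18], [0, 3.07], [-2.55, 2.55]. Speed limits (rad/s): [2.22, 2.22, 2.57, 3.14, 3.14, 3.14].

### API

Orientations are given as a 3x3 rotation matrix whose columns are the frame's x, y, z axes.
In Python, from plant import env gives the robot as it stands. Calls block until the motion is done:
- env.move_ptp(position, orientation): joint-space move of the TCP to a pose.
- env.movel(position, velocity=0.15, frame=None, contact_N=None): straight line of the TCP; frame=None keeps the orientation; velocity is the mean speed in m/s. With contact_N (N) it stops when the force on the tool has changed by that much, and returns True; else False.
- env.move_joints(angles): joint-space move.
- env.move_gripper(opening, effort=None): finger opening in m; effort is the grip in N (None keeps the last); returns when the fingers have stopped.
- env.pause(seconds).
- env.inverse_kinematics(position, orientation): joint angles nearest the present ones, or None.
- env.get_obs(): the state.
- env.grab_frame(name): name is "scene" or "top" or "wrist"; returns a dict with "img" (480x640x3 uint8, blue, green, red), "z_map" (480x640 float32, m along the optical axis (not along the pixel's ray), 0 where there is no reading), "intrinsics" (3x3 intrinsics, pixels), "eye" and "orientation" of the camera in the world. Camera axes: x right, y down, z forward; pixel columns grow to the right and rows downward; lengths in m; the calibration is good to about 2 mm. A picture is of the moment at which its call begins.
A pose or a line that the arm cannot do raises env.PlanningError and nothing moves.
- env.sign_off(): hands the job in; it is judged then, once.
The state is a dict: "clock": time; "joints": joint angles; "qvel": joint speeds; "tau": joint torques, N m; "tcp_pos": TCP position; "eef_rot": TCP orientation; "contact_force": force on the tool from outside, world axes, zero at the start; "moment": the same for the moment, N m; "finger_gap": finger opening in m; "gripper_force": force on a finger pad.
Only numpy, scipy, OpenCV 4.12 (cv2) and the standard library are available. Lean on these libraries where they do the work, as an engineer would, in place of code of your own. Each camera call takes 0.05 s, during which the arm holds its last target. There are 200 camera calls.

## Working session

There is one attempt and no reset: what is moved stays moved. The work goes in short steps, each a Python script; the robot and the scene stay as the last script left them, time stands still between calls to the robot, and variables do not carry over. Pictures are saved under pics/ and viewed, at most 10 in all, crops included, and the job is handed in when it is done.

```bash
ls; mkdir -p pics; cat > h.py <<'E'
import numpy as np, cv2
from plant import env
def grab(n,save=None):
    f=env.grab_frame(n)
    if save: cv2.imwrite('pics/'+save,f['img'])
    np.savez('pics/'+(save or n)+'.npz',**{k:f[k] for k in f})
    return f
def pts(f):
    K=f['intrinsics'];z=f['z_map'];v,u=np.mgrid[:480,:640]
    p=np.stack([(u-K[0,2])/K[0,0]*z,(v-K[1,2])/K[1,1]*z,z],-1)
    return p@np.array(f['orientation']).T+f['eye']
E
python3 - <<'E'
from h import *
for n in ('scene','top'):
    f=grab(n,n+'0.png');print(n,f['eye'],f['orientation'],f['intrinsics'],(f['z_map']>0).mean())
E
```

```text
pics
scene [ 0.94835478 -0.75802027  0.99203643] [[ 0.88681587  0.31266562 -0.34029081]
 [ 0.46192622 -0.6212354   0.63300138]
 [-0.01348293 -0.71854491 -0.69534986]] [[527.10639841   0.         321.09838526]
 [  0.         527.10639841 248.09624134]
 [  0.           0.           1.        ]] 0.9961165364583333
top [ 3.51030620e-01 -7.78165529e-04  1.27432452e+00] [[-0.0125328  -0.98337283  0.18116516]
 [-0.99986371  0.01427193  0.00829931]
 [-0.01074689 -0.18103645 -0.98341767]] [[500.93285592   0.         311.69734547]
 [  0.         500.93285592 242.24428665]
 [  0.           0.           1.        ]] 0.9960481770833334
```

View pics/scene0.png

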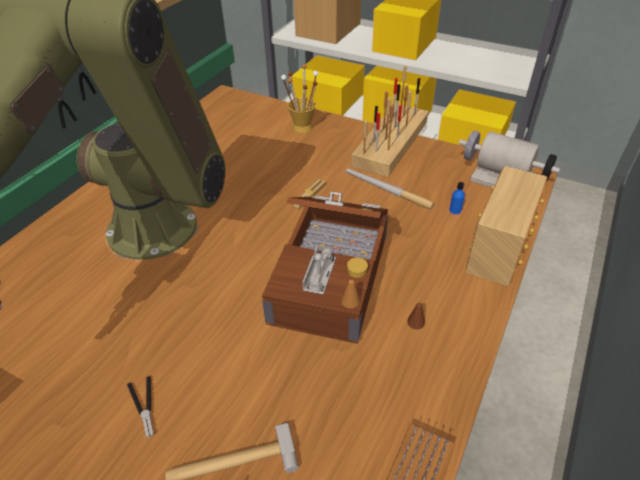

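View pics/top0.png

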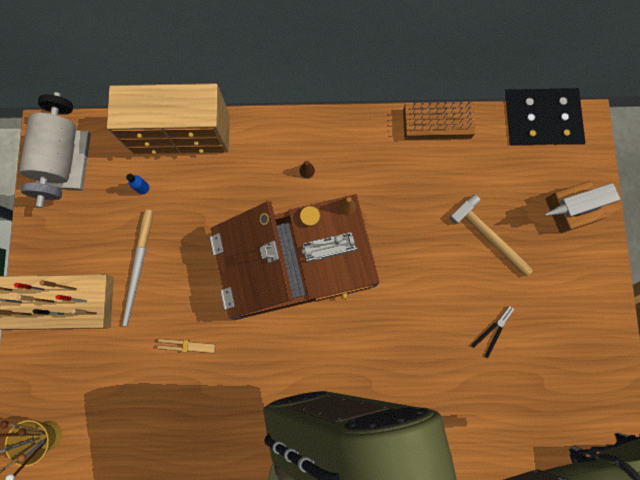

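The scene view shows the chest with its lid (hinged at the left in the top view, up about 45°) and the bolt plate at top-view pixels (303–357, 233–262); keeper at (268,252). The tin is at (310,215), ring cone at (350,205). Next I'll get the chest's pose from depth.

```bash
python3 - <<'E'
from h import *
f=dict(np.load('pics/top0.png.npz'));P=pts(f)
z=P[...,2];m=(abs(z-.11)<.006);m[:190]=0;m[325:]=0;m[:,:200]=0;m[:,390:]=0
n,l,s,c=cv2.connectedComponentsWithStats(m.astype(np.uint8))
for i in range(1,n):
    if s[i,4]>150: 
        q=P[l==i];r=cv2.minAreaRect(q[:,:2].astype(np.float32));print(s[i],np.median(q[:,2]),r,'\n',cv2.boxPoints(r))
hsv=cv2.cvtColor(f['img'],cv2.COLOR_BGR2HSV)
m=(hsv[...,1]<60)&(hsv[...,2]>110);m[:225]=0;m[275:]=0;m[:,:297]=0;m[:,362:]=0
q=P[m&(z>.1)&(z<.2)];r=cv2.minAreaRect(q[:,:2].astype(np.float32));print('plate',r,'\n',cv2.boxPoints(r),q[:,2].max())
# lid plane
for u,v in [(268,252),(250,230),(285,290),(240,270),(270,215),(295,280),(215,240),(228,298)]: print((u,v),P[v,u])
E
```

```text
[ 288  194   91  106 5403] 0.11005902462401829 ((0.5577022433280945, -0.04073323309421539), (0.22067229449748993, 0.1685657650232315), 12.563206672668457) 
 [[ 0.43167502  0.01753171]
 [ 0.4683408  -0.14699803]
 [ 0.68372947 -0.09899817]
 [ 0.6470637   0.06553157]]
[209 227  23  92 312] 0.11282921291796666 ((0.49825260043144226, 0.22572028636932373), (0.22037413716316223, 0.016373537480831146), 12.943995475769043) 
 [[0.38903162 0.20901728]
 [0.39269927 0.1930598 ]
 [0.6074736  0.2424233 ]
 [0.6038059  0.25838077]]
plate ((0.5536208152770996, -0.029559433460235596), (0.04807198792695999, 0.12466761469841003), 12.418612480163574) 
 [[ 0.51674217  0.02614692]
 [ 0.5435522  -0.09560379]
 [ 0.59049946 -0.08526579]
 [ 0.5636894   0.03648493]] 0.19199585000596908
(268, 252) [0.52621354 0.10211158 0.21531881]
(250, 230) [0.58125182 0.14520663 0.18564142]
(285, 290) [0.44365376 0.06541306 0.22269138]
(240, 270) [0.49695089 0.17209046 0.14770055]
(270, 215) [0.60662173 0.0976353  0.21952216]
(295, 280) [0.48252098 0.05147151 0.05479595]
(215, 240) [0.57232149 0.2361139  0.12010019]
(228, 298) [0.43596982 0.20286121 0.12144223]
```

```bash
cat >> h.py <<'E'
yaw=np.deg2rad(12.56);c,s=np.cos(yaw),np.sin(yaw)
ex=np.array([c,s,0]);ey=np.array([-s,c,0]);O=np.array([.539,.0432,0])
def W(x,y,z): return O+x*ex+y*ey+np.array([0,0,z])   # chest -> world, m
def C(p): d=np.asarray(p)-O; return np.stack([d@ex,d@ey,d[...,2]],-1)
R1=np.column_stack([np.cross(ey,[0,0,-1]),ey,[0,0,-1]])
R2=np.column_stack([np.cross(-ey,[0,0,-1]),-ey,[0,0,-1]])
def st():
    o=env.get_obs();return round(o['clock'],2),C(o['tcp_pos']).round(4),np.round(o['contact_force'],1),round(o['finger_gap'],4),round(float(np.max(np.abs(o['gripper_force']))),1)
E
python3 - <<'E'
from h import *
for R in (R1,R2): print(env.inverse_kinematics(W(-.02,-.06,.36),R))
R=R2
env.move_ptp(W(-.02,-.06,.36),R)
print(st(),env.get_obs()['contact_force'])
f=grab('wrist','w0.png');print(C(f['eye']),f['orientation'])
E
```

```text
[-1.05737744e-01  2.02972264e-01  1.39689900e+00 -4.44089210e-16
  1.54172138e+00 -1.89574742e+00]
[-1.05737744e-01  2.02972264e-01  1.39689900e+00 -4.44089210e-16
  1.54172138e+00  1.24584523e+00]
(2.44, array([-0.0202, -0.0607,  0.3598]), array([-0.3, -0.2, -0.7]), 0.0858, 0.0) [-0.27195071 -0.20635151 -0.6851095 ]
[ 0.06327672 -0.0609781   0.4794853 ] [[ 2.16702514e-01 -9.23573529e-01 -3.16309907e-01]
 [-9.76237620e-01 -2.05131745e-01 -6.98647003e-02]
 [-3.60015465e-04  3.23933487e-01 -9.46079789e-01]]
```

View pics/w0.png

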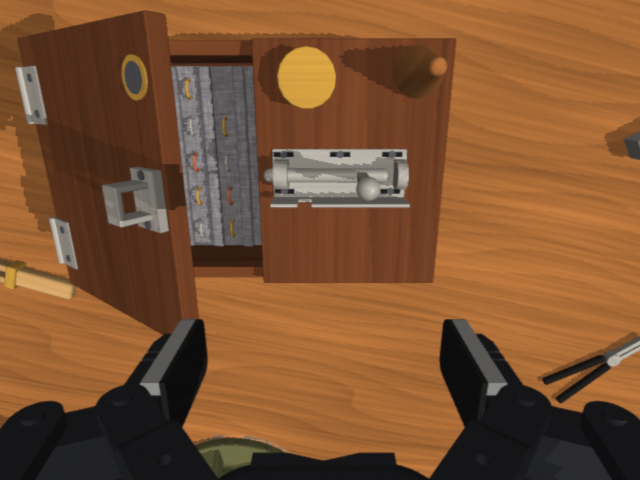

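Wrist view: lid left with keeper (135,200); ball at (369,188); the plate spans columns 272–410; the lip runs along row 205 with its notch near (305,203).

```bash
cat > meas.py <<'E'
import sys
from h import *
def ray(f,u,v,z):
    K=f['intrinsics'];d=np.array(f['orientation'])@np.array([(u-K[0,2])/K[0,0],(v-K[1,2])/K[1,1],1.])
    return C(f['eye']+d*(z-f['eye'][2])/d[2])
def meas(f):
    P=C(pts(f));x,y,z=P[...,0],P[...,1],P[...,2]
    m=(z>.172)&(z<.2)&(abs(x)<.03)&(y>-.14)&(y<-.02)
    m=m&(abs(x-np.median(x[m]))<.012)
    v,u=np.nonzero((abs(x)<.03)&(z>.165)&(z<.2)&(y>-.14)&(y<0)); (uu,vv),r=cv2.minEnclosingCircle(np.stack([u,v],1).astype(np.float32))
    print('ball px',uu,vv,r,'top z',z[m].max(),'centre',ray(f,uu,vv,.181))
    a=(abs(x+.0235)<.006)&(z>.134)&(z<.146)&(y>-.15)&(y<0)
    print('lip top z',np.median(z[a]),'x',np.median(x[a]),'n',a.sum())
    v,u=np.nonzero(a)
    q=np.array([ray(f,i,j,.14) for i,j in zip(u,v)]); ys=np.sort(q[:,1])
    print('lip y',ys[0],ys[-1]); d=np.diff(ys);k=d.argsort()[-3:]; print('gaps',[(ys[i],ys[i+1]) for i in k])
if __name__=='__main__': meas(dict(np.load(sys.argv[1])))
E
python3 meas.py pics/w0.png.npz
python3 - <<'E'
import cv2
cv2.imwrite('pics/w0c.png',cv2.resize(cv2.imread('pics/w0.png')[140:220,255:420],None,fx=4.8,fy=4.8,interpolation=cv2.INTER_CUBIC))
E
```

```text
ball px 368.14141845703125 188.2020263671875 12.209141731262207 top z 0.19041142988161985 centre [ 0.00029848 -0.09401227  0.181     ]
lip top z 0.1387359935766733 x -0.02291237735022162 n 568
lip y -0.13381601788099806 -0.016494632894569886
gaps [(np.float64(-0.061556299029000436), np.float64(-0.06070835486824972)), (np.float64(-0.062404585726477335), np.float64(-0.06155647106016326)), (np.float64(-0.051354034788589034), np.float64(-0.038656798379600864))]
```

View pics/w0c.png

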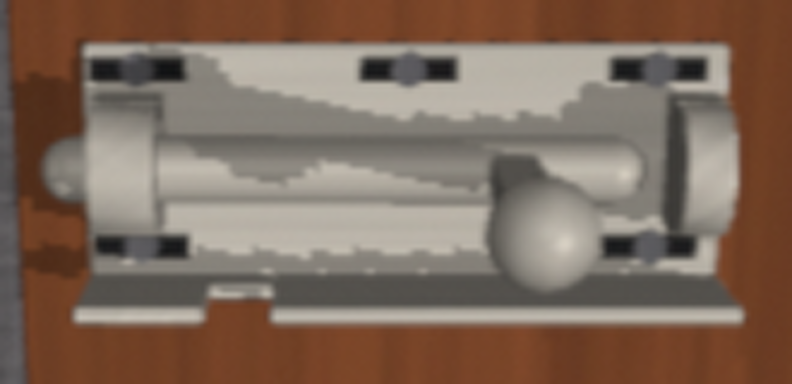

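The crop shows the notch at crop columns 207–272 in the lip and the ball around (547,235). Measured: ball at y=-94.0, notch centre at y=-45.0 (12 wide ✓), and plate ends at -133.8/-16.5 ✓. That leaves about 49 mm of travel. Now I'll shut the lid.

```bash
python3 - <<'E'
from h import *
env.move_gripper(0.0,20)
R=R2
def p(t): return W(-.06,.19-.168*np.cos(t),.110+.181*np.sin(t)+.022)
env.move_ptp(p(.85),R); print(st())
for t in np.arange(.72,.05,-.11):
    if env.movel(p(t),.12,contact_N=25): print('stop',t,st());break
    print(round(t,2),st()[1:3])
else:
    q=p(0);q[2]-=.006
    print(env.movel(q,.03,contact_N=12),st())
    env.pause(.2);print(st())
E
```

```text
(3.98, array([-0.0593,  0.0785,  0.269 ]), array([ 0.3, -0.9,  0.5]), -0.0001, 0.0)
0.72 (array([-0.0598,  0.0627,  0.2515]), array([ 0.1, -0.4, -0.1]))
0.61 (array([-0.06  ,  0.0522,  0.2358]), array([-0.4,  0.2,  0.2]))
0.5 (array([-0.06  ,  0.0427,  0.2189]), array([ 0.3, -0.2, -0.3]))
0.39 (array([-0.06  ,  0.0348,  0.201 ]), array([-0.9, -0.2,  0.8]))
0.28 (array([-0.06  ,  0.0287,  0.1823]), array([ 0.7, -0.4, -0.1]))
0.17 (array([-0.06  ,  0.0245,  0.163 ]), array([ 1.2, -0.2, -0.2]))
0.06 (array([-0.06  ,  0.0224,  0.1432]), array([-0.2,  0.4, -0.3]))
True (6.66, array([-0.0596,  0.0221,  0.1319]), array([-5.2, -0.1, 12. ]), 0.0004, 6.2)
(6.86, array([-0.0596,  0.0221,  0.1319]), array([-5.2,  0.2, 12.6]), 0.0001, 6.5)
```

```bash
python3 - <<'E'
from h import *
from meas import meas
env.movel(W(-.06,.03,.20),.2)
env.move_gripper(.06,20)
env.move_ptp(W(-.02,-.094,.28),R2); print(st())
f=grab('wrist','w1.png');meas(f)
g=grab('top','t1.png');P=C(pts(g))
for x,y in [(-.06,.02),(-.06,.1),(.06,.02),(.06,.1)]:
    m=(abs(P[...,0]-x)<.01)&(abs(P[...,1]-y)<.01);print((x,y),P[m][:,2].round(3)[:6])
E
```

```text
(8.61, array([-0.0203, -0.0938,  0.2794]), array([-0.5,  0.3, -0.6]), 0.0599, 0.0)
ball px 323.5 218.22413635253906 16.187267303466797 top z 0.19078053306956758 centre [ 0.00036719 -0.0941714   0.181     ]
lip top z 0.1386326506615589 x -0.02255328887603747 n 917
lip y -0.13439238270940554 -0.016156967031239415
gaps [(np.float64(-0.09516850974115174), np.float64(-0.09450439683350555)), (np.float64(-0.09450417577341241), np.float64(-0.09383983884515422)), (np.float64(-0.05128036485106604), np.float64(-0.03953624454549016))]
(-0.06, 0.02) [0.11  0.11  0.108 0.11  0.11  0.108]
(-0.06, 0.1) [0.109 0.11  0.114 0.114 0.113 0.109]
(0.06, 0.02) [0.112 0.113 0.11  0.112 0.109 0.113]
(0.06, 0.1) [0.114 0.111 0.108 0.11  0.108 0.11 ]
```

View pics/w1.png

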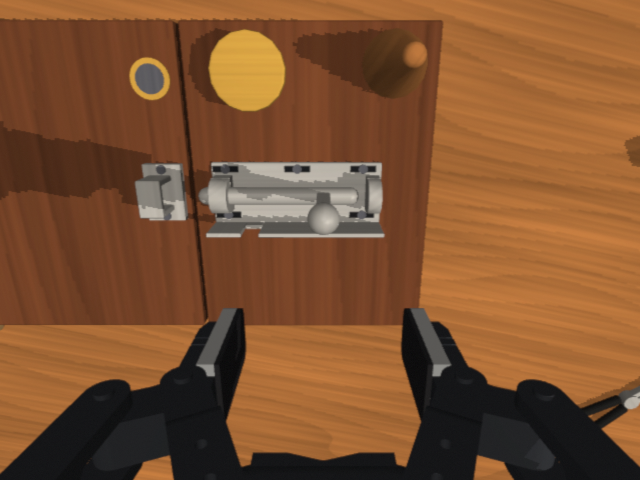

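Lid flush (z≈0.11). Ball at (323,218) → y=-94.2 and notch centre y=-45.4, agreeing with the first view. Next: grip the ball and slide.

```bash
python3 - <<'E'
from h import *
env.move_gripper(.04)
env.movel(W(.0003,-.0942,.25),.2)
print(env.movel(W(.0003,-.0942,.186),.1,contact_N=6),st())
env.move_gripper(0,20); print(st())
for k in range(1,5):
    r=env.movel(W(.0003,-.0942+.0488*k/4,.186),.05,contact_N=14); print(r,st())
    if r: break
E
```

```text
False (10.17, array([ 0.0005, -0.0943,  0.1868]), array([ 0.8, -0. ,  0.1]), 0.0398, 0.0)
(10.5, array([ 0.0006, -0.0942,  0.1868]), array([-1.4,  0.8,  5.4]), 0.0162, 19.5)
False (10.89, array([ 0.0006, -0.082 ,  0.1868]), array([0.9, 0.8, 5.8]), 0.0162, 19.6)
False (11.28, array([ 0.0006, -0.0697,  0.1867]), array([-0.6,  0.8,  5.9]), 0.0158, 19.7)
False (11.68, array([ 0.0006, -0.0575,  0.1867]), array([-0.7,  1.3,  5.7]), 0.0159, 19.8)
False (12.07, array([ 0.0006, -0.0453,  0.1867]), array([-1. ,  0.3,  6. ]), 0.0161, 19.8)
```

```bash
python3 - <<'E'
from h import *
y=-.0453
def p(t): return W(.0003-.056*np.sin(t),y,.125+.056*np.cos(t)+.005)
for t in np.arange(.1,.75,.12):
    r=env.movel(p(t),.05,contact_N=8); print(round(t,2),r,st())
    if r: break
f=grab('top','t2.png');s=grab('scene','s2.png')
E
```

```text
0.1 False (12.32, array([-0.0051, -0.0453,  0.1865]), array([-0.1,  1.6,  5.3]), 0.016, 19.8)
0.22 False (12.61, array([-0.0121, -0.0453,  0.185 ]), array([-1.7,  1.4,  5.1]), 0.0162, 19.9)
0.34 False (12.89, array([-0.0186, -0.0452,  0.1828]), array([-1.8,  1.2,  5. ]), 0.0161, 20.0)
0.46 False (13.18, array([-0.0249, -0.0453,  0.1799]), array([-0.5,  1.1,  2.4]), 0.0163, 20.0)
0.58 False (13.46, array([-0.0308, -0.0453,  0.1765]), array([-0.9,  1.9,  0.7]), 0.0163, 20.0)
0.7 False (13.74, array([-0.0361, -0.0452,  0.1725]), array([ 1.3,  2.1, -0.4]), 0.0159, 20.0)
```

```bash
python3 - <<'E'
from h import *
y=-.0453
def p(t): return W(.0003-.056*np.sin(t),y,.125+.056*np.cos(t)+.005)
for t in [.78,.86,.94,1.02,1.1,1.18,1.26,1.34,1.40]:
    r=env.movel(p(t),.03,contact_N=5); print(round(t,2),r,st())
    if r: break
E
```

```text
0.78 False (14.14, array([-0.0393, -0.0453,  0.1696]), array([-0.5,  2. , -0.6]), 0.0162, 20.1)
0.86 False (14.44, array([-0.0423, -0.0453,  0.1663]), array([-0.6,  2.9,  0. ]), 0.0163, 20.1)
0.94 False (14.74, array([-0.0451, -0.0453,  0.1628]), array([0. , 3.2, 0.3]), 0.0162, 20.2)
1.02 False (15.04, array([-0.0476, -0.0453,  0.1591]), array([ 0.6,  3.6, -0.9]), 0.0164, 20.2)
1.1 False (15.34, array([-0.0497, -0.0453,  0.1552]), array([-1.1,  3.9,  0.5]), 0.0161, 20.3)
1.18 False (15.64, array([-0.0515, -0.0453,  0.1511]), array([ 0.4,  4.4, -0.7]), 0.016, 20.3)
1.26 False (15.94, array([-0.0531, -0.0453,  0.1469]), array([ 1. ,  4.1, -0.3]), 0.016, 20.4)
1.34 False (16.24, array([-0.0542, -0.0453,  0.1426]), array([ 0.8,  4.7, -0.1]), 0.0163, 20.4)
1.4 False (16.5, array([-0.0549, -0.0453,  0.1394]), array([ 1.3,  4. , -1. ]), 0.0161, 20.5)
```

```bash
python3 - <<'E'
from h import *
from meas import ray
y=-.0453
def p(t): return W(.0003-.056*np.sin(t),y,.125+.056*np.cos(t)+.005)
for t in [1.44,1.48,1.52]:
    r=env.movel(p(t),.02,contact_N=4); print(t,r,st())
    if r: break
env.move_gripper(.04); print(st())
a=env.get_obs()['tcp_pos']; a=C(a)
env.movel(W(a[0],a[1],.24),.1); print(st())
env.movel(W(-.1,-.045,.30),.2)
f=grab('wrist','w3.png');P=C(pts(f));x,y,z=P[...,0],P[...,1],P[...,2]
m=(x<-.04)&(x>-.075)&(abs(y+.045)<.02)&(z>.117)&(z<.15);print(m.sum(),P[m].max(0),P[m].min(0),np.median(P[m],0))
E
```

```text
1.44 False (16.76, array([-0.0553, -0.0453,  0.1372]), array([ 2.1,  3.2, -0. ]), 0.0158, 20.5)
1.48 True (16.97, array([-0.0555, -0.0452,  0.1348]), array([-0. , -0.1,  1.9]), 0.0166, 20.7)
(17.32, array([-0.0556, -0.0449,  0.1347]), array([ 1. ,  0.4, -0.6]), 0.0401, 0.0)
(18.52, array([-0.0558, -0.0448,  0.2394]), array([ 0.5,  0.9, -0.5]), 0.0401, 0.0)
663 [-0.04006463 -0.03736672  0.14310443] [-0.06363543 -0.05460335  0.13225662] [-0.05259325 -0.04561966  0.13808481]
```

View pics/w3.png

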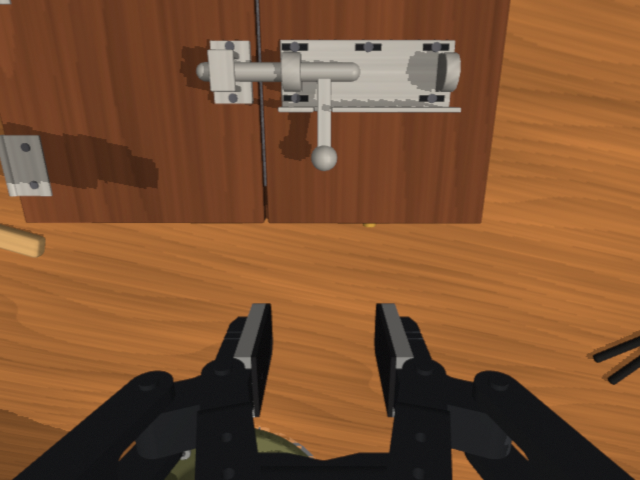

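The wrist view shows the rod through the keeper (nose at (205,72)), the stem lying in the lip's notch at (324,110), and the ball at (324,158). I'll confirm the bottom with one soft touch from above.

```bash
python3 - <<'E'
from h import *
env.move_gripper(0,20)
env.movel(W(-.0555,-.0452,.20),.15)
env.movel(W(-.0555,-.0452,.170),.1);print(st())
print(env.movel(W(-.0555,-.0452,.158),.02,contact_N=4),st())
env.movel(W(-.0555,-.0452,.24),.15); env.movel(W(-.12,-.045,.32),.2)
f=grab('wrist','w4.png');P=C(pts(f));x,y,z=P[...,0],P[...,1],P[...,2]
m=(x<-.04)&(x>-.075)&(abs(y+.045)<.02)&(z>.117)&(z<.15);print(m.sum(),P[m].max(0),P[m].min(0))
for X,Y in [(-.06,.02),(.06,.02)]:
    k=(abs(x-X)<.005)&(abs(y-Y)<.005);print(k.sum(),np.median(z[k]))
E
```

```text
(20.9, array([-0.0554, -0.0453,  0.1705]), array([ 0.4, -0.4, -0.5]), -0.0001, 0.0)
True (21.32, array([-0.0552, -0.0453,  0.164 ]), array([-2.4,  0.5,  7.3]), 0.0001, 3.6)
637 [-0.04001565 -0.0369042   0.14332197] [-0.06404441 -0.05411618  0.13185841]
176 0.10908914459823166
0 nan
  return _methods._mean(a, axis=axis, dtype=dtype,
  ret = ret.dtype.type(ret / rcount)
```

The finger met firm resistance with its tip at z=0.142, exactly the ball top when fully down. The lid is flush.

```bash
python3 -c "
from plant import env
env.pause(.3);print(env.sign_off())"
```

```text
the job is handed in; nothing more can be done
None
```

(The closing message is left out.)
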